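Fit the film trimmer's blade

TASK

Get the film trimmer ready: push the round film tin off the trimmer's bed so that it lies flat on the bench, slide the hung trimmer blade up its sloping rack until the wide end of its keyhole comes round the headed stud, and lift it free. Then lay it gently and flat in the trimmer with its end notch over the locating pin and its heel end between the two lips, let go, and leave everything else on the bench where it is.

Things in the scene. Friction and masses are not known exactly. Their poses are not given: they have to be found in the camera images.
- rack: Fixed dark wooden blade rack, 225 x 90 mm. Origin on the bench under its middle, x level towards its high end, z up. Its bed rises 0.21 rad (12 deg) towards +x; the bed's top passes 50 mm above the origin and runs 108 mm down and 118 mm up the slope from there. Lips 5 mm high along the bed's long edges leave the blade 2 mm play each side.
- stud (a point): Foot of the rack's one headed steel stud, on the centre line of the bed's top, 50 mm up the slope from the bed's middle. It stands square to the bed: shank 9 mm thick, flat head 20 mm across, its underside 8 mm and its top 12 mm above the bed.
- keepers (a point): Midway between the rack's two iron keepers, blocks that reach in over the blade, one from each side, about 24 to 51 mm down the slope from the bed's middle, 8 to 32 mm above the bed, with plumb faces. The gap between them is 32 mm wide: the blade's grip and waist pass through it, the blade's heel does not.
- blade: Loose flat steel blade, 200 x 64 x 5 mm, about 0.4 kg. Origin at the centre of its underside; x along it to the notched end, z out of its top. Notch at x = +100 mm, open-ended, 14 mm wide, bottom at x = +80. Waist 28 mm wide from x -94 to -48. Starts hung on the rack, x up the slope, the stud in the narrow slot at about x = +50. Friction holds it wherever it is left on the bed.
- keyhole (a point): Middle of the keyhole's wide end on the blade's underside (blade x = +10 mm): eight-sided hole 30 mm across, with a slot 12 mm wide from it along +x, ending at x = +56. Slid 40 mm up the slope, the stud is at the hole's middle and the keepers beside the waist: the blade then lifts off, straight up or square to the bed. Works within 4 mm of that.
- heel (a point): Centre of the outer face of the heel, a plate standing up from the blade's un-notched, 64 mm wide end: blade x -100 to -94 mm, 40 mm wide, top 29 mm above the blade's underside. It is what to push on (about 5 N) to slide the blade; after 43 mm of travel it meets the keepers.
- grip (a point): Centre of the blade's walnut grip block: blade x -75 to -12 mm, 20 mm wide, its top 37 mm above the underside. At the start the keepers flank it, so it cannot be slid along by its sides; once the blade is slid to the wide end, the grip's 45 mm on the +x side is clear of the keepers for a grasp from above.
- holder: Fixed iron bed of the trimmer, level, 10 mm high, 225 mm long (x -115 to +110), 56 mm wide. Origin on the bench under its middle, x to the pin end. At x -115 to -80 it is 84 mm wide with two lips 6 mm high, 72 mm apart, for the blade's heel end. Rightly laid, the blade's origin (10 mm up) and axes are over the holder's, x within 5 mm.
- pin (a point): Foot of the locating pin on the bed's top, 90 mm from the holder's middle. Pin 8 mm thick, 12 mm high, tapered at the tip.
- tin: Loose round film tin, 84 mm across, 32 mm high, about 0.25 kg, standing at first on the holder's bed near its middle. Origin at the centre of its underside.
- chimney: Bystander: amber glass lamp chimney, 72 mm across, 120 mm high. Origin at the centre of its underside.
- lens: Bystander: brass lens barrel, 60 mm across, 90 mm high. Origin at the centre of its underside.
- flange_a: Bystander: brass spool flange lying flat, 104 mm across, its hub 30 mm high. Origin at the centre of its underside.
- flange_b: Bystander: brass spool flange like the other.
- crank: Bystander: iron crank arm with an upright walnut handle, 125 mm long, 78 mm high. Origin at the middle of its underside.
- oil: Bystander: green oil bottle, 52 mm across, 140 mm high. Origin at the centre of its underside.
Not all that is in view belongs to the job. Leave any purple or red look-alike of the blade alone.

How it is judged:
By the outcome, as a careful person would: the job done as asked, in the order asked, and still so for the second after the job is handed in, with the robot touching nothing.
It also fails if it takes over 64 s, if anything falls off the work surface, if the arm or the gripper's body presses on something with over 40 N, if the wrist force passes 120 N, or if a joint passes its speed limit or range.

ROBOT

A 7-joint arm with a two-finger parallel gripper is mounted at the origin on the work surface. World frame = base frame: x ahead of the robot, y to its left, z up, the work surface at z = 0. Lengths are in m, angles in rad, forces in N, time in s.
With the tool pointing down it reaches from about 0.425 to 1.025 m from the base axis. Payload 9.4 kg.
Tool frame: the origin (TCP) lies midway between the tips of the shut fingers; the grasp point (between the pads) lies 19 mm behind it; z points along the fingers, y is the line along which they close (so a half turn about z gives the same grasp; the last joint's range is limited). The gripper opens to 85 mm and grips with 20 to 120 N. Pads are 22 mm wide; open, the fingers measure 114 mm over their backs; the gripper's body (76 mm by 85 mm) begins 54 mm behind the grasp point. The pads swing forward as they close: fully open they stand 13 mm farther back than shut.
Start: joints at [-1.335, 0.599, -0.003, 1.599, 0.002, 0.943, -0.08], TCP at [0.223, 0.69, 0.231] pointing down, gripper open.
Joint ranges: [-2.57, 2.57], [-0.35, 1.97], [-1.29, 1.29], [0.11, 2.56], [-1.05, 4.19], [0.11, 1.86], [-2.63, 2.63]. Speed limits (rad/s): [2.22, 2.22, 3.01, 3.01, 3.14, 3.14, 3.14].

INTERFACE

Orientations are given as a unit quaternion [x, y, z, w].
In Python, from rig import get_state, read_camera, job, spot_in, cut_out, landmark_of gives the robot as it stands.
- The arm moves only by the shell command python3 -m handwheel 'ROWS' [FORCE]. ROWS is a JSON object of lists of equal length, an entry for each row: "jaw": the opening, from -1 (shut) to 1 (fully open); "xyz": the shift along the world's x, y, z in mm, a list of three; "yaw": the turn about the world's z in rad. In form: {"jaw": [jaw, ...], "xyz": [[x, y, z], ...], "yaw": [yaw, ...]}. A call has 1 to 20 rows; each row shifts and turns the commanded pose from where the row before left it; what a row does not reach is not made up. A row lasts 1/10 s, in which the tool goes at most 50 mm and 8.59 degrees, less where a joint would pass 70% of its speed; a pose out of reach is approached as far as the arm can. A call with a gripper value outside its range is refused whole. The fingers move at their own pace and stop on an object; FORCE is the grip in N (left out, the last holds). Time passes only in rows, so rows that do not move let the fingers close. It gives the time, the measured TCP pose, the force, the opening and the grip force at its end, in the units of the state.
- get_state(): the state, without advancing time (a new reading comes with each control period).
- read_camera(name): name is "side" or "top"; returns a dict with "img" (400x640x3 uint8, blue, green, red), "z_map" (400x640 float32, m along the optical axis (not along the pixel's ray), 0 where there is no reading), "fx", "fy", "cx", "cy" (pixels), "dist" ([k1, k2, p1, p2, k3] as OpenCV has them; the pictures are not rectified), "extrinsics" (4x4, takes a point from camera to world coordinates). Camera axes: x right, y down, z forward; pixel columns grow to the right and rows downward; lengths in m; the calibration is good to about 2 mm. A picture is of the moment at which its call begins.
- job.job_done(): hands the job in; it is judged then, once.
Trained networks look in the newest picture that a camera, given by its name, has taken for a name from the list of things; names that differ only in an ending like _2 or _b are one class to them, and where a whole thing is asked for, a point or a joint stands for the part that bears it (a point fixed in the world has none). Each returns a list of dicts, best first, with "score" (0 to 1); they miss things now and then, are a little off and sometimes report something else, mostly with a low value. They report only what shows in the picture. A call takes as long as a camera call. They do not tell look-alikes from the thing itself.
- spot_in(thing, camera): "location" ([column, row] in pixels, amid what is visible of it).
- cut_out(thing, camera): "pixels" (400x640 bool, what is visible of it) and "location" ([column, row] in pixels, amid what is visible of it).
- landmark_of(thing, camera): "location" ([column, row] in pixels: a listed point, or the origin of a listed thing).
The state is a dict: "time_s": time; "qpos": joint angles; "qvel": joint speeds; "effort": joint torques, N m; "tcp_pos": TCP position; "eef_rot": TCP orientation; "ft_force": force on the tool from outside, world axes, zero at the start; "ft_torque": the same for the moment, N m; "width": finger opening in m; "gripper_force": force on a finger pad.
Only numpy, scipy, OpenCV 4.12 (cv2) and the standard library are available. Lean on these libraries where they do the work, as an engineer would, in place of code of your own. Each camera call takes 0.05 s, during which the arm holds its last target. There are 200 camera calls.

## Working session

There is one attempt and no reset: what is moved stays moved. The work goes in short steps, Python scripts to look and compute and a shell command to move; the robot and the scene stay as the last step left them, time stands still between calls to the robot, and variables do not carry over. Pictures are saved under pics/ and viewed, at most 10 in all, crops included, and the job is handed in when it is done.

```bash
mkdir -p pics; cat > h.py <<'E'
import numpy as np, cv2
from rig import *
def K(c): return np.array([[c["fx"],0,c["cx"]],[0,c["fy"],c["cy"]],[0,0,1.]])
def ray(c,p):
    u=cv2.undistortPoints(np.array([[p]],float),K(c),np.array(c["dist"],float))[0,0]
    E=np.array(c["extrinsics"]); return E[:3,3],E[:3,:3]@np.array([u[0],u[1],1])
def atz(c,p,z):
    o,d=ray(c,p); return o+d*(z-o[2])/d[2]
def depth(c,p):
    o,d=ray(c,p); x,y=int(round(p[0])),int(round(p[1]))
    w=c["z_map"][max(y-1,0):y+2,max(x-1,0):x+2]; w=w[w>0]
    return o+d*np.median(w) if len(w) else None
def proj(c,P):
    E=np.linalg.inv(np.array(c["extrinsics"])); 
    return cv2.projectPoints(np.array(P,float).reshape(-1,3),cv2.Rodrigues(E[:3,:3])[0],E[:3,3],K(c),np.array(c["dist"],float))[0][:,0]
def cloud(c,m):
    v,u=np.nonzero(m&(c["z_map"]>0)); 
    n=cv2.undistortPoints(np.stack([u,v],1).astype(float)[:,None],K(c),np.array(c["dist"],float))[:,0]
    z=c["z_map"][v,u][:,None]; E=np.array(c["extrinsics"])
    return np.hstack([n*z,z])@E[:3,:3].T+E[:3,3]
E
cat > a.py <<'E'
from h import *
np.set_printoptions(precision=4,suppress=True)
for n in("top","side"):
    c=read_camera(n); cv2.imwrite(f"pics/{n}0.png",c["img"])
    print(n,np.array(c["extrinsics"])[:3,3])
    for t in "rack stud keepers blade keyhole heel grip holder pin tin chimney lens flange_a crank oil".split():
        for r in landmark_of(t,n)[:3]:
            p=r["location"]; print(t,round(r["score"],2),np.round(p),"depth",depth(c,p),"z0",atz(c,p,0))
print(get_state())
E
python3 a.py
```

```text
top [0.2584 0.0549 1.4072]
rack 0.7 [268. 192.] depth [0.5536 0.2007 0.0862] z0 [0.5728 0.2102 0.    ]
rack 0.15 [267. 188.] depth [0.5763 0.2083 0.0544] z0 [0.5891 0.2145 0.    ]
stud 0.63 [265. 169.] depth [0.6354 0.2152 0.0712] z0 [0.6555 0.2238 0.    ]
keepers 0.69 [267. 197.] depth [0.538  0.2048 0.081 ] z0 [0.5551 0.214  0.    ]
blade 0.92 [264. 187.] depth [0.5785 0.2193 0.0532] z0 [0.591  0.2258 0.    ]
blade 0.73 [158. 264.] depth [0.3265 0.5679 0.0017] z0 [0.3266 0.5685 0.    ]
blade 0.72 [415. 276.] depth [ 0.2974 -0.2824  0.0002] z0 [ 0.2974 -0.2825  0.    ]
keyhole 0.7 [262. 275.] depth [0.2945 0.2217 0.0031] z0 [0.2946 0.2221 0.    ]
keyhole 0.7 [155. 264.] depth [0.3262 0.5773 0.0029] z0 [0.3263 0.5783 0.    ]
keyhole 0.69 [416. 276.] depth [ 0.296  -0.2847  0.0015] z0 [ 0.2961 -0.2851  0.    ]
heel 0.83 [276. 300.] depth [0.216  0.1708 0.0046] z0 [0.2159 0.1712 0.    ]
heel 0.69 [266. 218.] depth [0.4762 0.2071 0.0605] z0 [0.486  0.2139 0.    ]
heel 0.61 [380. 272.] depth [ 0.3087 -0.1657  0.0005] z0 [ 0.3087 -0.1658  0.    ]
grip 0.71 [139. 258.] depth [0.3412 0.6153
[... 3040 characters left out ...]
1  -0.0097  0.    ]
crank 0.29 [409. 251.] depth [ 0.5366 -0.21    0.0342] z0 [ 0.5583 -0.1993  0.    ]
oil 0.73 [243. 163.] depth [0.4149 0.4145 0.0268] z0 [0.4284 0.4403 0.    ]
{'time_s': 1.6, 'qpos': array([-1.3347,  0.5993, -0.0025,  1.5994,  0.0018,  0.9429, -0.0798]), 'qvel': array([ 0.0009,  0.0007, -0.0005,  0.0001,  0.0007,  0.0006, -0.0011]), 'effort': array([ -0.0006, -77.6178,   1.5635, -25.8386,   0.0124,   0.0018,
         0.    ]), 'tcp_pos': array([0.2231, 0.6898, 0.2313]), 'eef_rot': array([ 0.1557,  0.9878, -0.    ,  0.    ]), 'ft_force': array([-0.3791, -0.2943,  0.7076]), 'ft_torque': array([-0.0128,  0.0042,  0.0069]), 'gripper_force': 0.0, 'width': 0.08555116344598544}
```

```bash
python3 - <<'E'
import cv2,numpy as np
t=cv2.imread("pics/top0.png");s=cv2.imread("pics/side0.png")
a=cv2.resize(t[130:320,110:510],None,fx=2,fy=2)[:300+80]
b=cv2.resize(s[120:340,160:560],None,fx=2,fy=2)
cv2.imwrite("pics/v1.png",cv2.resize(t[130:330,110:500],None,fx=2,fy=2,interpolation=cv2.INTER_CUBIC)); cv2.imwrite("pics/v2.png",cv2.resize(s[110:370,160:550],None,fx=2,fy=2,interpolation=cv2.INTER_CUBIC))
E
```

```text
(no output)
```

View pics/v1.png

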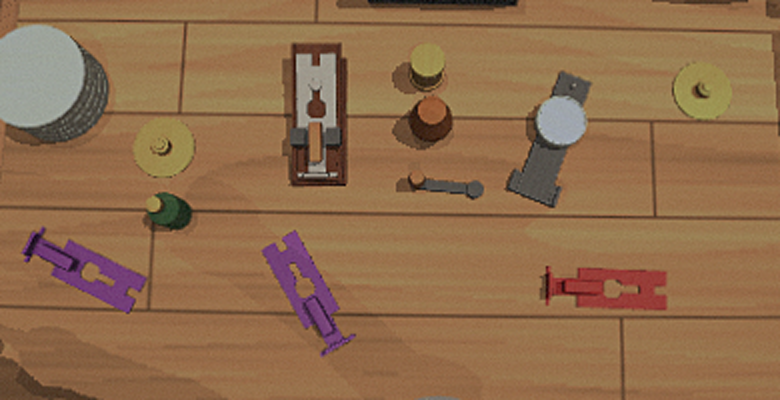

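View pics/v2.png

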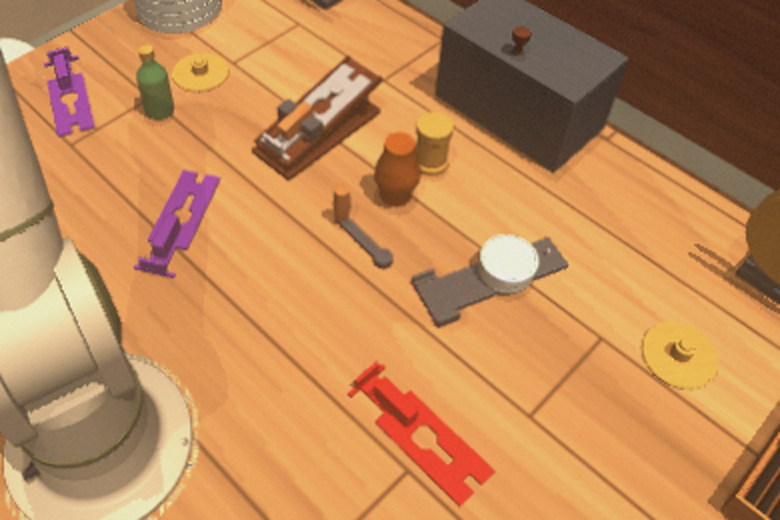

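The steel-grey blade is on the rack at full top-picture pixels (268,187). The look-alikes are purple at (155,264) and (262,275) and red at (415,274). Only the grey one is hung on the rack, so that is the blade. Tin at (386,192) sits on the holder, which has its pin towards +x and −y.

```bash
cat > m.py <<'E'
from h import *
np.set_printoptions(precision=4,suppress=True)
for n in("top","side"):
    c=read_camera(n)
    for t in "rack blade holder tin chimney lens".split():
        rs=cut_out(t,n)
        for r in rs[:4]:
            P=cloud(c,r["pixels"]); 
            if len(P)<20: continue
            P0=np.median(P,0)
            if t in("rack","blade") and (P0[0]<.45 or abs(P0[1]-.2)>.1): continue
            if t=="holder" and abs(P0[1]+.2)>.1: continue
            P=P[np.linalg.norm(P[:,:2]-P0[:2],axis=1)<.16]
            if t=="holder": P=P[(P[:,2]>.004)&(P[:,2]<.022)]
            (cx,cy),(w,h),a=cv2.minAreaRect((P[:,:2]*1000).astype(np.float32))
            A=np.c_[P[:,:2],np.ones(len(P))]; pl=np.linalg.lstsq(A,P[:,2],rcond=None)[0]
            print(n,t,round(r["score"],2),len(P),"rect",np.round([cx,cy,w,h,a],1),"z",np.percentile(P[:,2],[2,50,98]),"plane",pl)
            np.save(f"{n}_{t}.npy",P); break
E
python3 m.py
```

```text
top rack 0.88 1023 rect [582.2 202.  227.7  84.2   0.9] z [0.0087 0.0529 0.0798] plane [ 0.1838  0.2613 -0.1068]
top blade 0.86 908 rect [575.3 205.5 201.1  64.6   1.7] z [0.0323 0.0663 0.0842] plane [ 0.1159  0.0287 -0.0096]
top holder 0.78 707 rect [ 555.7 -183.1   83.6  219.6   73. ] z [0.0061 0.0123 0.0194] plane [0.0001 0.0045 0.013 ]
top tin 0.84 553 rect [ 577.1 -202.4   93.3   82.2   86. ] z [0.0035 0.0428 0.0482] plane [ 0.0243 -0.0457  0.0176]
top chimney 0.9 406 rect [583.6  17.1  91.4  68.3   0.6] z [0.0031 0.0962 0.1263] plane [-0.0564  0.1117  0.1228]
top lens 0.76 338 rect [663.   25.5  56.1  55.4  57. ] z [0.015  0.0907 0.0973] plane [ 0.8023 -0.0525 -0.449 ]
side rack 0.61 1171 rect [578.9 210.2 230.7 102.6   1.1] z [0.0049 0.0353 0.077 ] plane [ 0.1164  0.3028 -0.0848]
side blade 0.77 679 rect [574.3 207.7 204.3  71.    1.9] z [0.0362 0.0667 0.0824] plane [ 0.0957 -0.0029  0.0097]
side holder 0.98 818 rect [ 551.3 -182.9   86.2  214.4   71.1] z [0.0067 0.0116 0.0183] plane [0.0041 0.01   0.0114]
side tin 0.94 708 rect [ 582.5 -193.8  100.1   82.1   15. ] z [0.0139 0.0418 0.0459] plane [ 0.1409  0.068  -0.0276]
side chimney 0.87 618 rect [563.2  13.4  55.8  59.4  81. ] z [0.0098 0.0831 0.1239] plane [ 1.0853  1.0979 -0.5337]
```

```bash
python3 - <<'E'
from h import *
for n in("top","side"):
    P=np.load(f"{n}_tin.npy"); Q=P[P[:,2]>.038]; print(n,len(Q),cv2.minEnclosingCircle((Q[:,:2]*1000).astype(np.float32)), np.median(Q,0))
    H=np.load(f"{n}_holder.npy")*1000
    for x in range(440,670,12):
        s=H[abs(H[:,0]-x)<5]
        if len(s)>4: print(x,s[:,1].min().round(),s[:,1].max().round(),end=' | ')
    print()
E
```

```text
top 483 ((578.534423828125, -198.50076293945312), 42.84808349609375) [ 0.5770426  -0.19756542  0.04320996]
440 -193.0 -173.0 | 452 -195.0 -146.0 | 464 -196.0 -116.0 | 476 -197.0 -116.0 | 488 -194.0 -119.0 | 500 -197.0 -126.0 | 512 -201.0 -144.0 | 524 -205.0 -148.0 | 536 -205.0 -151.0 | 548 -171.0 -158.0 | 620 -244.0 -228.0 | 632 -249.0 -193.0 | 644 -252.0 -197.0 | 656 -238.0 -200.0 | 
side 564 ((575.236083984375, -195.4602508544922), 43.1557502746582) [ 0.57375281 -0.19627627  0.04256303]
440 -190.0 -170.0 | 452 -196.0 -137.0 | 464 -198.0 -111.0 | 476 -190.0 -112.0 | 488 -193.0 -116.0 | 500 -197.0 -126.0 | 512 -202.0 -143.0 | 524 -207.0 -146.0 | 536 -207.0 -151.0 | 548 -168.0 -160.0 | 608 -240.0 -229.0 | 620 -245.0 -221.0 | 632 -249.0 -206.0 | 644 -245.0 -198.0 | 656 -214.0 -198.0 |
```

```bash
python3 -m handwheel '{"jaw":[-1,-1,-1,-1,-1,-1,-1,-1,-1,-1,-1,-1,-1,-1,-1,-1,-1,-1,-1,-1],"xyz":[[19,-41,0],[19,-41,0],[19,-41,0],[19,-41,0],[19,-41,0],[19,-41,0],[19,-41,0],[19,-41,0],[19,-41,0],[19,-41,0],[19,-41,0],[19,-41,0],[19,-41,0],[19,-41,0],[19,-41,0],[19,-41,0],[19,-41,0],[19,-41,0],[19,-41,0],[18,-41,0]],"yaw":[0,0,0,0,0,0,0,0,0,0,0,0,0,0,0,0,0,0,0,-0.065]}' 40
```

```text
time_s: 4.3
tcp_pos: [0.6028, -0.1321, 0.2315]
eef_rot: [0.188, 0.982, 0.0, 0.0]
ft_force: [0.6, 0.5, -0.7]
width: 0.0001
gripper_force: 0.0
```

```bash
python3 -m handwheel '{"jaw":[-1,-1,-1,-1,-1,-1,-1],"xyz":[[0,-1,-40],[0,-1,-40],[0,0,-40],[0,0,-40],[0,0,-35],[0,0,-19],[0,0,0]],"yaw":[0,0,0,0,0,0,0]}'; python3 -m handwheel '{"jaw":[-1,-1,-1,-1,-1,-1,-1,-1,-1,-1,-1,-1,-1,-1,-1,-1,-1],"xyz":[[-2.9,-7.3,0],[-2.9,-7.3,0],[-2.9,-7.3,0],[-2.9,-7.3,0],[-2.9,-7.3,0],[-2.9,-7.3,0],[-2.9,-7.3,0],[-2.9,-7.3,0],[-2.9,-7.3,0],[-2.9,-7.3,0],[-2.9,-7.3,0],[-2.9,-7.3,0],[-2.9,-7.3,0],[-2.9,-7.3,0],[-2.9,-7.3,0],[-1,-3,0],[2,5,0]],"yaw":[0,0,0,0,0,0,0,0,0,0,0,0,0,0,0,0,0]}'
```

```text
time_s: 5.0
tcp_pos: [0.6006, -0.1318, 0.0146]
eef_rot: [0.188, 0.982, -0.0, -0.002]
ft_force: [0.3, 0.3, 0.6]
width: -0.0002
gripper_force: 0.0
time_s: 6.7
tcp_pos: [0.559, -0.2412, 0.0173]
eef_rot: [0.189, 0.982, -0.0, -0.0]
ft_force: [-0.7, -0.6, -0.1]
width: 0.0002
gripper_force: 0.0
```

```bash
python3 -m handwheel '{"jaw":[-1,-1,-1,-1,-1,-1,-1,-1],"xyz":[[2,5,10],[0,0,45],[0,0,50],[0,0,50],[-5,40,20],[-10,45,0],[-10,45,0],[-10,45,0]],"yaw":[0,0,0,0,0,0,0,0]}'; python3 - <<'E'
from h import *
c=read_camera("side"); cv2.imwrite("pics/v3.png",cv2.resize(c["img"][180:380,300:560],None,fx=3,fy=3))
E
python3 m.py | grep -E "tin|holder"
```

```text
time_s: 7.5
tcp_pos: [0.5262, -0.0571, 0.1935]
eef_rot: [0.187, 0.982, 0.0, 0.001]
ft_force: [0.5, 0.6, 0.9]
width: -0.0002
gripper_force: 0.0
top holder 0.7 233 rect [ 625.6 -221.7   51.7   81.9   72.9] z [0.0061 0.0123 0.0192] plane [-0.0016  0.032   0.0207]
top tin 0.7 540 rect [ 540.1 -297.5   80.5   93.1   68.6] z [0.0023 0.0324 0.0388] plane [ 0.0281 -0.0855 -0.01  ]
side holder 0.57 1431 rect [ 557.  -187.4   84.7  225.6   69.9] z [0.0059 0.0115 0.0177] plane [0.0027 0.0177 0.0134]
side tin 0.8 804 rect [ 530.9 -295.9   82.3   84.1    0.8] z [0.0032 0.0315 0.0355] plane [ 0.1443  0.0564 -0.0303]
```

View pics/v3.png

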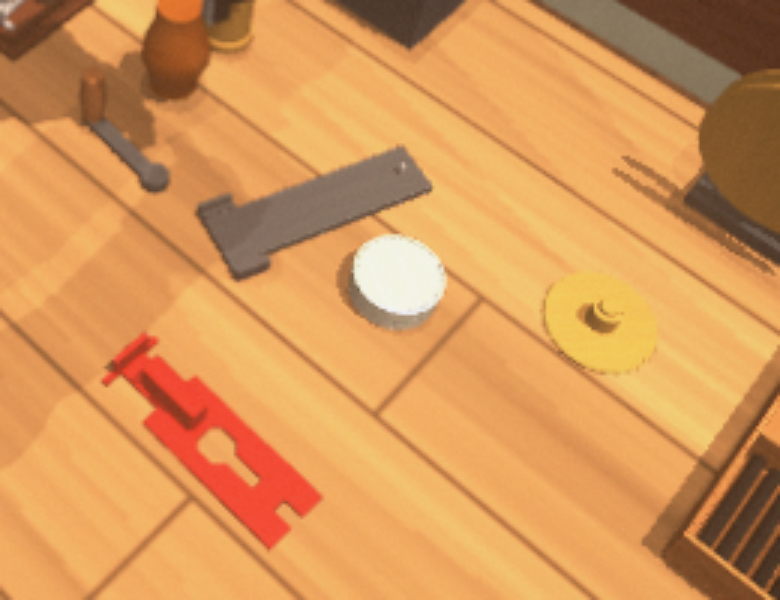

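The tin lies flat on the bench at crop (397,280), clear of the holder. The arm shadow is the only thing over the bed, and the red look-alike is untouched. Next I measure the rack and heel.

```bash
python3 m.py | grep -E "rack|blade"; python3 - <<'E'
from h import *
np.set_printoptions(precision=1,suppress=True)
for n in("top","side"):
    P=np.load(f"{n}_blade.npy")*1000
    for x in range(468,680,8):
        s=P[abs(P[:,0]-x)<4]
        if len(s)>4: print(x,s[:,1].min().round(),s[:,1].max().round(),s[:,2].max().round(),np.median(s[:,2]).round(),end=' | ')
    print()
for n in("top","side"):
    c=read_camera(n)
    for t,z in(("stud",.0603),("keyhole",.052),("heel",.042),("keepers",.042),("grip",.05)):
        for r in landmark_of(t,n)[:4]:
            q=atz(c,r["location"],z)*1000
            if 440<q[0]<720 and 130<q[1]<280: print(n,t,round(r["score"],2),q[:2])
E
```

```text
top rack 0.94 976 rect [582.1 201.  227.4  86.1   0.8] z [0.009  0.0515 0.0789] plane [ 0.1919  0.2372 -0.1067]
top blade 0.78 806 rect [574.7 206.  200.7  63.1   0.7] z [0.0371 0.067  0.0832] plane [0.0972 0.0028 0.0074]
side rack 0.68 1309 rect [586.6 231.4 244.7 145.    1.5] z [0.0014 0.0344 0.0767] plane [ 0.103   0.3131 -0.0801]
476 185.0 219.0 65.0 60.0 | 484 174.0 223.0 52.0 43.0 | 492 187.0 217.0 45.0 38.0 | 500 190.0 216.0 75.0 42.0 | 508 190.0 213.0 81.0 73.0 | 516 191.0 213.0 81.0 74.0 | 524 190.0 213.0 82.0 77.0 | 532 190.0 220.0 83.0 79.0 | 540 190.0 220.0 88.0 78.0 | 548 185.0 222.0 87.0 82.0 | 556 181.0 233.0 87.0 79.0 | 564 174.0 237.0 68.0 55.0 | 572 178.0 237.0 64.0 56.0 | 580 178.0 238.0 63.0 59.0 | 588 178.0 237.0 66.0 59.0 | 596 178.0 237.0 68.0 61.0 | 604 175.0 237.0 69.0 63.0 | 612 175.0 238.0 69.0 65.0 | 620 175.0 237.0 74.0 67.0 | 628 175.0 238.0 73.0 68.0 | 636 175.0 238.0 79.0 69.0 | 644 176.0 238.0 79.0 72.0 | 652 176.0 238.0 81.0 72.0 | 660 176.0 238.0 82.0 74.0 | 668 176.0 238.0 83.0 77.0 | 676 180.0 235.0 82.0 75.0 | 
476 175.0 228.0 61.0 52.0 | 484 178
[... 264 characters left out ...]
0 83.0 | 564 177.0 238.0 60.0 56.0 | 572 174.0 238.0 59.0 56.0 | 580 174.0 238.0 63.0 57.0 | 588 174.0 241.0 63.0 59.0 | 596 175.0 236.0 66.0 61.0 | 604 176.0 239.0 68.0 61.0 | 612 175.0 239.0 67.0 63.0 | 620 177.0 237.0 70.0 66.0 | 628 177.0 237.0 72.0 67.0 | 636 175.0 238.0 74.0 69.0 | 644 177.0 233.0 76.0 71.0 | 652 174.0 232.0 79.0 74.0 | 660 178.0 238.0 79.0 74.0 | 668 178.0 238.0 79.0 76.0 | 
top stud 0.63 [633.4 212.4]
top keyhole 0.81 [580.4 195.6]
top keepers 0.93 [550.3 208.7]
top grip 0.59 [534.8 214.8]
side stud 0.62 [641.5 213.3]
side keyhole 0.6 [582.2 224.7]
side heel 0.8 [478.8 212. ]
side keepers 0.77 [556.9 228.3]
side keepers 0.32 [545.9 220.6]
side grip 0.72 [541.  202.6]
```

```bash
python3 -m handwheel '{"jaw":[-1,-1,-1,-1,-1,-1,-1,-1,-1,-1,-1,-1],"xyz":[[-15,43,0],[-15,43,0],[-15,43,0],[-15,43,0],[-15,43,0],[-13,45,0],[0,0,-40],[0,0,-40],[0,0,-40],[0,0,-20],[0,0,-8],[0,0,0]],"yaw":[0.1,0.1,0.1,0.096,0,0,0,0,0,0,0,0]}'
```

```text
time_s: 10.75
tcp_pos: [0.4383, 0.2002, 0.0436]
eef_rot: [-0.009, 1.0, -0.0, -0.001]
ft_force: [-0.2, 0.9, 0.4]
width: -0.0
gripper_force: 0.0
```

```bash
python3 -m handwheel '{"jaw":[-1,-1,-1,-1],"xyz":[[8,2,1],[7,1,0],[3,0,0],[0,0,0]],"yaw":[0,0,0,0]}'; for i in 1 2 3 ; do python3 -m handwheel '{"jaw":[-1,-1],"xyz":[[2,0,0.2],[1,0,0]],"yaw":[0,0]}' | grep -E "tcp|ft"; done; python3 -c "
from rig import *
print(get_state()['tcp_pos'],get_state()['time_s'])"
```

```text
time_s: 11.15
tcp_pos: [0.4578, 0.2035, 0.0461]
eef_rot: [-0.009, 1.0, 0.0, 0.001]
ft_force: [0.6, -1.0, -0.5]
width: 0.0
gripper_force: 0.0
tcp_pos: [0.4597, 0.2033, 0.0457]
ft_force: [0.1, 0.6, -0.1]
tcp_pos: [0.4621, 0.2032, 0.0456]
ft_force: [-3.9, 1.4, 3.0]
tcp_pos: [0.4629, 0.2029, 0.0457]
ft_force: [-11.6, 1.0, 7.0]
[0.46286902 0.20286848 0.04567443] 11.75
```

```bash
python3 -m handwheel '{"jaw":[-1,-1,-1],"xyz":[[3,0.1,1],[3,0.1,1],[0,0,0]],"yaw":[0,0,0]}'; python3 -m handwheel '{"jaw":[-1,-1,-1,-1,-1],"xyz":[[3,0.1,0.8],[3,0.1,0.7],[3,0.1,0.7],[3,0.1,0.6],[0,0,0]],"yaw":[0,0,0,0,0]}'
```

```text
time_s: 12.05
tcp_pos: [0.4717, 0.2034, 0.0478]
eef_rot: [-0.009, 1.0, -0.0, -0.0]
ft_force: [-1.4, -0.4, -0.2]
width: -0.0003
gripper_force: 1.0
time_s: 12.55
tcp_pos: [0.4844, 0.204, 0.0508]
eef_rot: [-0.009, 1.0, 0.0, 0.001]
ft_force: [-0.6, -0.5, 0.6]
width: -0.0
gripper_force: 0.1
```

```bash
python3 -m handwheel '{"jaw":[-1,-1,-1,-1,-1,-1],"xyz":[[3,0.1,0.6],[3,0.1,0.6],[3,0.1,0.6],[3,0.1,0.6],[3,0,0.6],[0,0,0]],"yaw":[0,0,0,0,0,0]}'; python3 -m handwheel '{"jaw":[-1],"xyz":[[1,0,0]],"yaw":[0]}'
python3 - <<'E'
from h import *
np.set_printoptions(precision=1,suppress=True)
ims=[]
for n,b in(("top",(150,215,230,310)),("side",(120,200,270,360))):
    c=read_camera(n); im=c["img"][b[0]:b[1],b[2]:b[3]]; ims.append(cv2.resize(im,(560,490),interpolation=cv2.INTER_CUBIC)[:, :390] if 0 else cv2.resize(im,(390,390),interpolation=cv2.INTER_CUBIC))
    for t,z in(("stud",.0603),("keyhole",.0603),("keepers",.042)):
        for r in landmark_of(t,n)[:4]:
            q=atz(c,r["location"],z)*1000
            if 440<q[0]<720 and 130<q[1]<280: print(n,t,round(r["score"],2),r["location"],q[:2])
cv2.imwrite("pics/v4.png",np.hstack(ims))
E
```

```text
time_s: 13.15
tcp_pos: [0.499, 0.2043, 0.0538]
eef_rot: [-0.009, 1.0, 0.0, 0.0]
ft_force: [-2.9, -0.2, 1.1]
width: -0.0
gripper_force: 1.3
time_s: 13.25
tcp_pos: [0.4992, 0.2042, 0.0537]
eef_rot: [-0.009, 1.0, -0.0, -0.0]
ft_force: [-7.3, 0.1, 3.9]
width: 0.0001
gripper_force: 3.4
top stud 0.63 [265.6, 170.5] [632.4 213.7]
top stud 0.58 [270.3, 177.7] [608.3 197.4]
top keyhole 0.78 [269.5, 176.2] [613.3 200.2]
side stud 0.68 [328.8, 154.8] [630.2 211.9]
side keyhole 0.56 [330.0, 155.5] [630.7 206.6]
side keepers 0.59 [306.1, 169.8] [539.4 226.3]
```

View pics/v4.png

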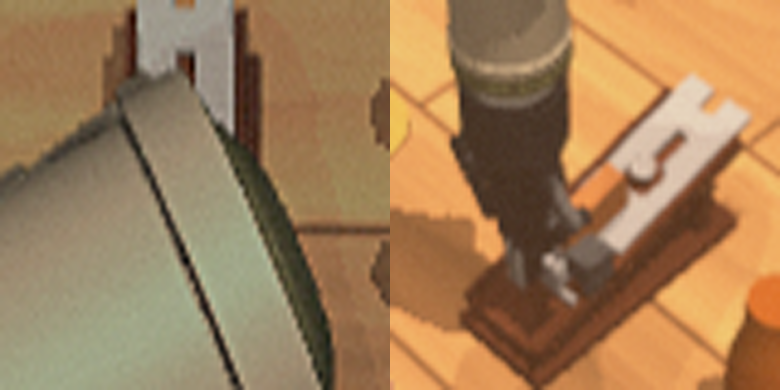

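The stud head at (643,170) sits in the wide end of the keyhole, with the dark hole showing at its lower right. One more nudge, then I back off and check unobstructed.

```bash
python3 -m handwheel '{"jaw":[-1],"xyz":[[1,0,0.3]],"yaw":[0]}';python3 -m handwheel '{"jaw":[-1,-1,-1,-1,-1,-1],"xyz":[[-4,0,0],[-15,0,0],[-15,0,20],[0,-20,45],[-5,-40,30],[-5,-45,30]],"yaw":[0,0,0,0,0,0]}'
python3 - <<'E'
from h import *
np.set_printoptions(precision=1,suppress=True)
ims=[]
for n,b in(("top",(150,225,230,305)),("side",(130,190,290,350))):
    c=read_camera(n); im=c["img"][b[0]:b[1],b[2]:b[3]]; ims.append(cv2.resize(im,(390,390),interpolation=cv2.INTER_CUBIC))
    for t,z in(("stud",.0603),("keyhole",.0603),("keepers",.042),("grip",.08)):
        for r in landmark_of(t,n)[:4]:
            q=atz(c,r["location"],z)*1000
            if 440<q[0]<720 and 130<q[1]<280: print(n,t,round(r["score"],2),r["location"],q[:2])
cv2.imwrite("pics/v5.png",np.hstack(ims))
E
```

```text
time_s: 13.75
tcp_pos: [0.4997, 0.2042, 0.0539]
eef_rot: [-0.009, 1.0, -0.0, -0.001]
ft_force: [-5.7, -0.7, 2.8]
width: -0.0002
gripper_force: 2.7
time_s: 14.35
tcp_pos: [0.458, 0.1029, 0.1781]
eef_rot: [-0.01, 1.0, 0.0, 0.002]
ft_force: [0.4, -1.1, 0.3]
width: -0.0002
gripper_force: 0.0
top stud 0.76 [265.6, 171.0] [630.7 213.6]
top stud 0.55 [268.4, 188.7] [571.3 202.3]
top keyhole 0.9 [269.9, 174.1] [620.4 199.2]
top keepers 0.91 [267.2, 198.6] [542.3 207.1]
top grip 0.55 [266.9, 191.6] [557.2 204.7]
side stud 0.61 [324.4, 154.6] [620.3 222.9]
side keyhole 0.57 [318.1, 165.0] [570.8 201.1]
side keyhole 0.56 [325.3, 154.9] [621.4 219.7]
side keepers 0.58 [310.1, 168.3] [553.7 222.2]
side grip 0.59 [318.6, 160.7] [572.  199.5]
```

View pics/v5.png

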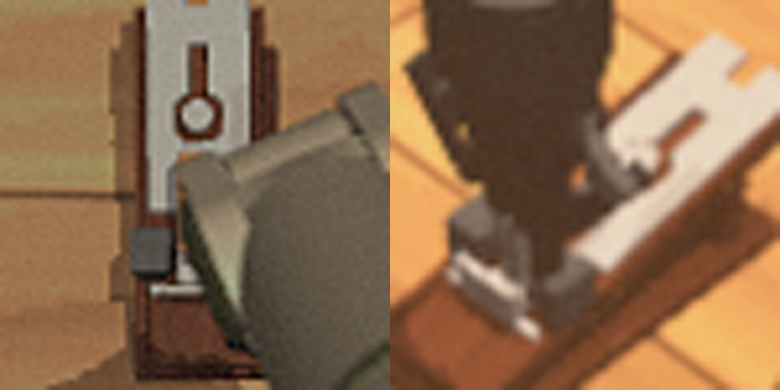

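From the top, the stud head at (199,115) is centred in the wide end of the keyhole. I can grasp the clear part of the grip.

```bash
python3 -m handwheel '{"jaw":[0.2,0.2,0.2,0.2,0.2,0.2,0.2,0.2,0.2,0.2],"xyz":[[31,25,0],[31,25,0],[31,25,0],[30,26,0],[0,0,-30],[0,0,-30],[0,0,-25],[0,0,-15],[0,0,0],[0,0,0]],"yaw":[0,0,0,0,0,0,0,0,0,0]}' 40
```

```text
time_s: 15.85
tcp_pos: [0.5801, 0.2045, 0.0766]
eef_rot: [-0.009, 1.0, -0.0, -0.0]
ft_force: [0.7, -0.2, 0.2]
width: 0.0515
gripper_force: 0.0
```

```bash
python3 -m handwheel '{"jaw":[0.2,0.2,0.2,-0.3,-1,-1,-1,-1,-1],"xyz":[[0,0,-6],[0,0,-6],[0,0,0],[0,0,0],[0,0,0],[0,0,0],[0,0,0],[0,0,0],[0,0,0]],"yaw":[0,0,0,0,0,0,0,0,0]}' 40
```

```text
time_s: 16.75
tcp_pos: [0.5802, 0.2044, 0.0649]
eef_rot: [-0.009, 1.0, 0.0, 0.0]
ft_force: [-0.2, 0.8, 5.0]
width: 0.0194
gripper_force: 40.3
```

```bash
python3 -m handwheel '{"jaw":[-1,-1,-1,-1,-1],"xyz":[[0,0,3],[0,0,3],[0,0,4],[0,0,5],[0,0,5]],"yaw":[0,0,0,0,0]}'; python3 -m handwheel '{"jaw":[-1,-1,-1,-1,-1,-1,-1],"xyz":[[0,0,10],[0,0,15],[0,0,30],[0,0,40],[0,0,40],[0,0,20],[0,0,0]],"yaw":[0,0,0,0,0,0,0]}'
```

```text
time_s: 17.25
tcp_pos: [0.58, 0.2039, 0.0848]
eef_rot: [-0.009, 1.0, -0.0, -0.0]
ft_force: [0.8, 0.6, -2.7]
width: 0.0193
gripper_force: 39.2
time_s: 17.95
tcp_pos: [0.5815, 0.2046, 0.244]
eef_rot: [-0.009, 1.0, 0.001, 0.003]
ft_force: [-0.1, -0.6, -3.4]
width: 0.0191
gripper_force: 39.5
```

```bash
cat > f.py <<'E'
from h import *
from scipy.optimize import minimize
np.set_printoptions(precision=4,suppress=True)
poly=np.array([[-115,-42],[-80,-42],[-80,-28],[110,-28],[110,28],[-80,28],[-80,42],[-115,42]])/1000.
obs=[]
for n in("top","side"):
    c=read_camera(n); 
    r=[r for r in cut_out("holder",n) if 350<r["location"][0]<480]
    if r:
        m=r[0]["pixels"]; print(n,r[0]["score"],m.sum()); obs.append((n,c,m)); cv2.imwrite(f"pics/m_{n}.png",m*255)
    for r in landmark_of("pin",n)[:2]: print("pin",r["score"],atz(c,r["location"],.012))
S=4
def render(c,p):
    out=np.zeros((400*S,640*S),np.uint8); x,y,a=p; R=np.array([[np.cos(a),-np.sin(a)],[np.sin(a),np.cos(a)]])
    q=poly@R.T+[x,y]
    for z in(0,.0025,.005,.0075,.01):
        u=(proj(c,np.c_[q,np.full(8,z)])+.5)*S
        cv2.fillPoly(out,[np.round(u).astype(np.int32)],1)
    return out
def loss(p,ob=None):
    t=0
    for n,c,m in (ob or obs):
        A=render(c,p)[100*S:350*S,300*S:560*S]; B=cv2.resize(m.astype(np.uint8),None,fx=S,fy=S,interpolation=cv2.INTER_NEAREST)[100*S:350*S,300*S:560*S]
        t+=1-(A&B).sum()/(A|B).sum()
    return t
for ob in [obs]+[[o] for o in obs]:
    f=lambda v:loss(v*[1e-3,1e-3,1e-2],ob)
    s=minimize(f,[557,-188,-37],method="Nelder-Mead",options=dict(initial_simplex=np.array([[557,-188,-37],[565,-188,-37],[557,-196,-37],[557,-188,-30]],float),maxiter=120))
    x,y,a=s.x*[1,1,.01]; print([o[0] for o in ob],s.x,s.fun,"pin",x+90*np.cos(a),y+90*np.sin(a))
c=obs[0][1]
for n in("top","side"):
    c=read_camera(n); cv2.imwrite(f"pics/h_{n}.png",c["img"])
    for r in cut_out("blade",n)[:4]:
        P=cloud(c,r["pixels"])*1000; P=P[(P[:,2]>150)&(P[:,2]<290)]
        if len(P)>60:
            i=np.argsort(P[:,0]); print(n,"blade",r["score"],len(P),P.min(0),P.max(0))
            for x in range(480,720,16):
                s=P[abs(P[:,0]-x)<5]
                if len(s)>3: print(x,s[:,1].min().round(),s[:,1].max().round(),np.median(s[:,2]).round(),end=' | ')
            print()
E
python3 f.py
```

```text
top 0.62 1127
pin 0.65 [ 0.6509 -0.2314  0.012 ]
side 0.88 1439
pin 0.67 [ 0.6396 -0.2281  0.012 ]
pin 0.29 [0.5599 0.0171 0.012 ]
['top', 'side'] [ 560.6883 -189.8956  -35.7645] 0.18976063930521803 pin 644.9934382390953 -221.4018003091743
['top'] [ 561.471  -192.7214  -37.1023] 0.0742916022668727 pin 645.3470852120556 -225.35260363256802
['side'] [ 559.834  -187.0713  -37.075 ] 0.06264760720944684 pin 643.7190351639326 -219.6796030798604
side blade 0.9 659 [508.2732 169.0145 211.5104] [710.3083 237.3096 262.1869]
512 177.0 230.0 228.0 | 528 189.0 216.0 220.0 | 544 188.0 217.0 244.0 | 560 172.0 211.0 246.0 | 576 172.0 210.0 229.0 | 592 171.0 190.0 233.0 | 608 169.0 192.0 236.0 | 624 172.0 188.0 238.0 | 640 172.0 198.0 242.0 | 656 172.0 211.0 246.0 | 672 172.0 219.0 249.0 | 688 173.0 235.0 252.0 | 704 175.0 237.0 256.0 | [ WARN:0@7.044] global loadsave.cpp:1063 imwrite_ Unsupported depth image for selected encoder is fallbacked to CV_8U.
```

```bash
python3 - <<'E'
s=open("f.py").read()
s=s.replace("    return out\n","""    for sg in(1,-1):
        L=np.array([[-115,36*sg],[-80,36*sg],[-80,42*sg],[-115,42*sg]])/1000.@R.T+[x,y]
        for z in(.012,.014,.016):
            cv2.fillPoly(out,[np.round((proj(c,np.c_[L,np.full(4,z)])+.5)*S).astype(np.int32)],1)
    return out
""",1)
s=s.replace("m*255","m.astype(np.uint8)*255")
s=s[:s.index("c=obs[0][1]")]
s+="""
ims=[]
for n,c,m in obs:
    im=cv2.resize(c["img"],None,fx=S,fy=S,interpolation=cv2.INTER_CUBIC)
    cs=cv2.findContours(render(c,[.5605,-.190,-.371]),0,2)[0]; cv2.drawContours(im,cs,-1,(0,255,0),1)
    u,v=proj(c,[[.5605,-.19,.01]])[0]*S; ims.append(im[int(v)-190:int(v)+190,int(u)-195:int(u)+195])
cv2.imwrite("pics/v6.png",np.hstack(ims))
"""
open("f2.py","w").write(s)
E
python3 f2.py
```

```text
top 0.85 1242
pin 0.95 [ 0.6385 -0.2304  0.012 ]
side 0.65 1423
pin 0.78 [ 0.6401 -0.2245  0.012 ]
pin 0.27 [0.6665 0.4026 0.012 ]
['top', 'side'] [ 559.8815 -189.8288  -36.052 ] 0.14379271363983803 pin 644.0957306568298 -221.5772719274919
['top'] [ 561.3738 -192.1409  -36.7528] 0.04108500173878482 pin 645.3635079194814 -224.47871124319477
['side'] [ 559.9075 -188.3086  -36.9556] 0.05867463380223248 pin 643.8314122682656 -220.81672976809267
```

View pics/v6.png

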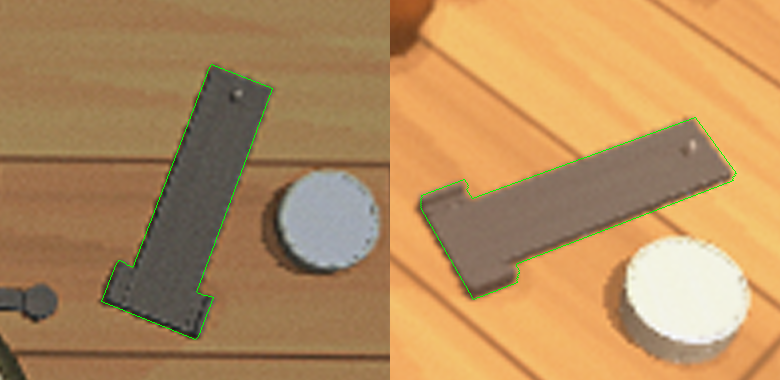

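The outline from pose (560.6, −190.2 mm, −0.368 rad) matches the holder in both pictures, with the pin at (237,95) in the left half and (691,146) in the right. I'll carry the blade over.

```bash
python3 -m handwheel '{"jaw":[-1,-1,-1,-1,-1,-1,-1,-1,-1,-1,-1,-1,-1,-1,-1],"xyz":[[-2,-15,0],[-4,-25,0],[-5,-35,0],[-5,-35,0],[-5,-35,0],[-5,-35,0],[-5,-35,0],[-5,-35,0],[-5,-35,0],[-5,-35,0],[-4,-30,0],[-3,-20,0],[-2,-11.6,0],[0,0,0],[0,0,0]],"yaw":[0,0,0,-0.06,-0.06,-0.06,-0.06,-0.06,-0.06,-0.026,0,0,0,0,0]}'; python3 -m handwheel '{"jaw":[-1,-1,-1,-1,-1,-1,-1,-1],"xyz":[[-1,0,-20],[-1,0,-35],[-1,0,-35],[-1,0,-35],[-1,0,-25],[0,0,-12],[0,0,-6],[0,0,0]],"yaw":[0,0,0,0,0,0,0,0]}';python3 -c "
from rig import *
print(get_state()['tcp_pos'],get_state()['eef_rot'])"
```

```text
time_s: 20.25
tcp_pos: [0.525, -0.1768, 0.2395]
eef_rot: [0.183, 0.983, 0.0, -0.0]
ft_force: [-0.1, 0.1, -3.7]
width: 0.0194
gripper_force: 39.5
time_s: 21.05
tcp_pos: [0.5205, -0.1769, 0.0715]
eef_rot: [0.182, 0.983, 0.0, -0.0]
ft_force: [-1.0, -0.9, -2.4]
width: 0.0191
gripper_force: 39.5
[ 0.52045818 -0.1769075   0.07145628] [ 1.82412235e-01  9.83222132e-01  1.26054350e-04 -6.17998585e-06]
```

```bash
python3 -m handwheel '{"jaw":[-1,-1,-1],"xyz":[[5,0,-6],[1,0,-6],[0,0,0]],"yaw":[0,0,0]}'; cat > o.py <<'E'
from h import *
import sys
th=float(sys.argv[1]); S=4
s=get_state(); T=np.array(s["tcp_pos"]); q=s["eef_rot"]; a=2*np.arctan2(q[1],q[0])-np.pi
print(T,a)
B=np.array([[100,-32],[-48,-32],[-48,-14],[-94,-14],[-94,-32],[-100,-32],[-100,32],[-94,32],[-94,14],[-48,14],[-48,32],[100,32],[100,7],[80,7],[80,-7],[100,-7]],float)
xb=B[:,0]+28.3; zb=5-32.2
X=xb*np.cos(th)-zb*np.sin(th); Z=xb*np.sin(th)+zb*np.cos(th)+19
u=np.array([np.cos(a),np.sin(a)]); v=np.array([-u[1],u[0]])
W=np.c_[T[:2]*1000+X[:,None]*u+B[:,1:]*v, T[2]*1000+Z]/1000
ims=[]
h0=np.array([.5606,-.1902]); ha=-.368; R=np.array([[np.cos(ha),-np.sin(ha)],[np.sin(ha),np.cos(ha)]])
Hp=np.array([[-115,-42],[-80,-42],[-80,-28],[110,-28],[110,28],[-80,28],[-80,42],[-115,42]])/1000.@R.T+h0
for n in("top","side"):
    c=read_camera(n); im=cv2.resize(c["img"],None,fx=S,fy=S,interpolation=cv2.INTER_CUBIC)
    for P,col in((W,(0,255,0)),(np.c_[Hp,np.full(8,.01)],(255,255,0))):
        cv2.polylines(im,[np.int32((proj(c,P)+.5)*S)],True,col,1)
    p=np.r_[h0+90e-3*R[:,0],.022]; cv2.circle(im,tuple(int(k) for k in (proj(c,p)[0]+.5)*S),3,(0,0,255),-1)
    x,y=proj(c,[[.5606,-.1902,.02]])[0]*S; ims.append(im[int(y)-210:int(y)+190,int(x)-195:int(x)+195])
cv2.imwrite(sys.argv[2],np.hstack(ims))
E
python3 o.py 0.21 pics/v7.png
```

```text
time_s: 21.35
tcp_pos: [0.5265, -0.1774, 0.0593]
eef_rot: [0.183, 0.983, 0.0, 0.0]
ft_force: [-0.3, 0.1, -3.6]
width: 0.0192
gripper_force: 39.5
[ 0.5264791  -0.17740605  0.05930793] -0.36761877918499763
```

View pics/v7.png

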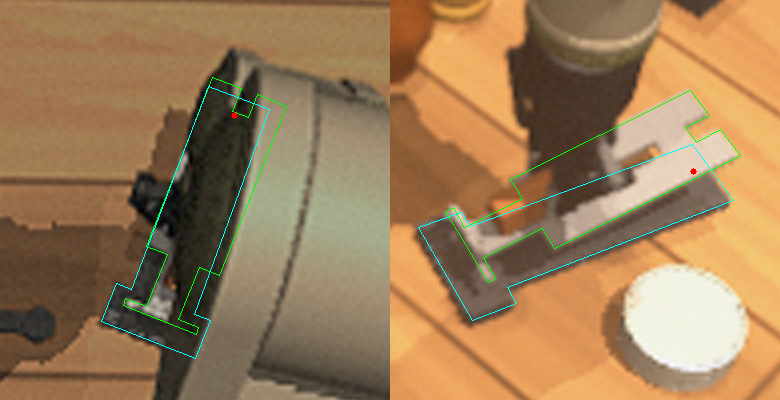

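The model outline of the blade in the hand (green) matches the picture: notch end at (715,125), heel at (470,245). The heel is over the lipped end. I'll lower it until the heel touches.

```bash
python3 -m handwheel '{"jaw":[-1,-1,-1,-1,-1],"xyz":[[0,0.8,-8],[0,0,-6],[0,0,-3],[0,0,-1],[0,0,0]],"yaw":[0,0,0,0,0]}' | grep -E "tcp|ft"; python3 -m handwheel '{"jaw":[-1,-1],"xyz":[[0,0,-2],[0,0,0]],"yaw":[0,0]}'| grep -E "tcp|ft"; python3 -m handwheel '{"jaw":[-1,-1],"xyz":[[0,0,-2],[0,0,0]],"yaw":[0,0]}' 20
```

```text
tcp_pos: [0.5259, -0.1767, 0.0412]
ft_force: [1.1, -0.7, -2.8]
tcp_pos: [0.526, -0.1767, 0.0394]
ft_force: [-0.6, 0.0, -2.8]
time_s: 22.35
tcp_pos: [0.5262, -0.1768, 0.0374]
eef_rot: [0.183, 0.983, -0.0, 0.0]
ft_force: [-0.2, 0.0, -2.0]
width: 0.0192
gripper_force: 39.7
```

```bash
python3 -m handwheel '{"jaw":[-1,-1,-1,-1],"xyz":[[0,0,0],[1.3,-0.5,-2],[1.3,-0.5,-2],[0,0,0]],"yaw":[0,0,0,0]}' 20; python3 -m handwheel '{"jaw":[-1,-1,-1],"xyz":[[1.2,-0.5,-2],[1.1,-0.4,-2],[0,0,0]],"yaw":[0,0,0]}' 20 | grep -E "tcp|ft|force"
```

```text
time_s: 22.75
tcp_pos: [0.5288, -0.1779, 0.0333]
eef_rot: [0.183, 0.983, -0.0, 0.0]
ft_force: [-0.4, -0.4, 0.5]
width: 0.0193
gripper_force: 40.1
tcp_pos: [0.5312, -0.1788, 0.0292]
ft_force: [0.0, -0.6, -0.1]
gripper_force: 40.0
```

```bash
python3 -m handwheel '{"jaw":[-1,-1,-1],"xyz":[[1,-0.4,-2],[0.9,-0.3,-1.8],[0,0,0]],"yaw":[0,0,0]}' 20; python3 o.py 0.03 pics/v8.png
```

```text
time_s: 23.35
tcp_pos: [0.5331, -0.1795, 0.0255]
eef_rot: [0.183, 0.983, -0.0, 0.0]
ft_force: [0.3, -0.5, 2.0]
width: 0.0193
gripper_force: 40.1
[ 0.53310217 -0.17946265  0.02546164] -0.3678303147500164
```

View pics/v8.png

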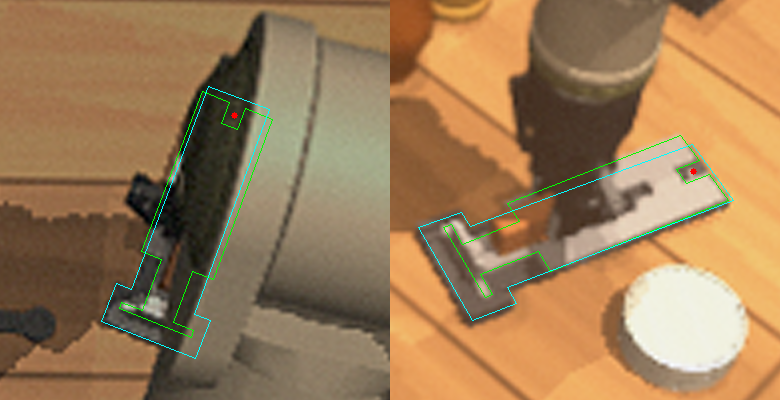

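The marked pin position (693,171) lies inside the notch and the heel is between the lips, so I'll finish lowering.

```bash
python3 -m handwheel '{"jaw":[-1,-1],"xyz":[[0.5,-0.2,-1.2],[0,0,0]],"yaw":[0,0]}' | grep -E "tcp|ft"; python3 -m handwheel '{"jaw":[-1,-1],"xyz":[[0.5,-0.2,-1],[0,0,0]],"yaw":[0,0]}' | grep -E "tcp|ft"; python3 -m handwheel '{"jaw":[-1,-1],"xyz":[[0,0,-0.6],[0,0,0]],"yaw":[0,0]}' | grep -E "tcp|ft"
```

```text
tcp_pos: [0.5335, -0.1796, 0.0244]
ft_force: [0.5, -0.9, 0.7]
tcp_pos: [0.5339, -0.1798, 0.0234]
ft_force: [1.6, -1.5, 1.8]
tcp_pos: [0.534, -0.1798, 0.0232]
ft_force: [0.3, -2.6, 6.4]
```

```bash
python3 -m handwheel '{"jaw":[-0.4,-0.3,-0.1,0.1,0.1],"xyz":[[0,0,0.4],[0,0,0],[0,0,0],[0,0,0],[0,0,0]],"yaw":[0,0,0,0,0]}'; python3 -m handwheel '{"jaw":[0.1,0.1,0.1,0.1,0.1,0.1,0.1,0.1,0.1,0.1],"xyz":[[0,0,10],[0,0,25],[0,0,40],[0,0,50],[0,0,50],[-10,40,0],[-10,45,0],[-10,45,0],[-10,45,0],[0,0,0]],"yaw":[0,0,0,0,0,0,0,0,0,0]}'; python3 - <<'E'
from h import *
ims=[]
for n in("top","side"):
    c=read_camera(n); im=cv2.resize(c["img"],None,fx=5,fy=5,interpolation=cv2.INTER_CUBIC)
    x,y=proj(c,[[.5606,-.1902,.02]])[0]*5; ims.append(im[int(y)-250:int(y)+200,int(x)-195:int(x)+195])
    for r in cut_out("blade",n)[:4]:
        P=cloud(c,r["pixels"])
        if np.median(P[:,1])<-.1 and np.median(P[:,0])>.45:
            Q=P[P[:,2]<.025]; print(n,cv2.minAreaRect((Q[:,:2]*1000).astype(np.float32)),np.linalg.lstsq(np.c_[Q[:,:2],np.ones(len(Q))],Q[:,2],rcond=None)[0])
cv2.imwrite("pics/v9.png",np.hstack(ims))
E
```

```text
time_s: 24.55
tcp_pos: [0.5338, -0.1796, 0.0231]
eef_rot: [0.183, 0.983, 0.0, -0.0]
ft_force: [0.7, 0.5, -0.3]
width: 0.0466
gripper_force: 0.0
time_s: 25.55
tcp_pos: [0.4924, 0.0015, 0.199]
eef_rot: [0.179, 0.984, 0.001, -0.0]
ft_force: [0.1, -0.8, 0.3]
width: 0.0471
gripper_force: 0.0
top ((575.105224609375, -197.56710815429688), (68.6762924194336, 178.2696990966797), 69.58908081054688) [-0.01118622 -0.00830042  0.02089382]
side ((559.6092529296875, -189.09576416015625), (66.50755310058594, 200.98406982421875), 69.21662902832031) [-0.00367802  0.00403948  0.01947487]
```

View pics/v9.png

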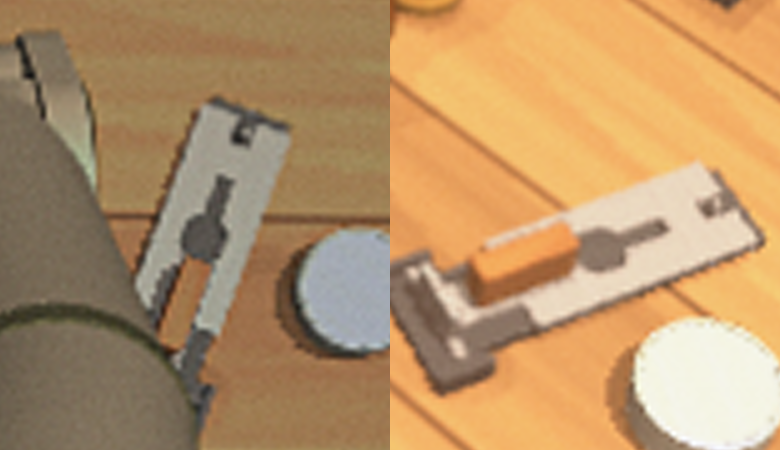

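The blade lies flat, with the pin in its notch (242,130 left; 715,203 right) and its heel between the lips. The side camera puts its centre within 1 mm of the holder's, and the gripper is clear.

```bash
python3 -c "
from rig import job
print(job.job_done())"
```

```text
the job is handed in; nothing more can be done
None
```

I handed the job in at about 26 s: the tin lies flat on the bench beside the trimmer, and the steel blade lies flat in it with the pin in its notch and its heel between the lips; I saw no bystander moved, but I didn't measure them at the end.

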